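Turn the gazing ball on the painting stand

TASK

Lift the bead dish by the tab on its handle and slide the sleeve under it all the way down over the spindle of the turning stand, with the dish's red pointer at the stand's white mark. Then turn it there, down on the spindle, a quarter turn anticlockwise as seen from above until the pointer stands at the yellow mark; keep the dish level throughout so that the loose glass ball stays in its middle. Finish still gripping the tab and holding the dish level and still, since it fits the spindle loosely and would lean if let go, and leave the anvil, dresser and rocking chair where they are.

Things in the scene. Friction and masses are not known exactly. Their poses are not given: they have to be found in the camera images.
- dish_tab (a point): Centre of the black grip tab on the bead dish's handle: a flat upright plate 12 mm thick (dish x), 36 mm wide (dish y), 36 mm high; grip it across its thickness from above. An 8 mm brass bail under it arches over the dish along y. Axes are the dish's: x towards the red pointer, z up. It lies on the dish's axis, 126 mm above the sleeve's lower rim.
- dish: The bead dish, a white glazed plate on a turned wooden sleeve, about 180 g, 92 mm across the rim, 144 mm high with its handle; starts standing on the desk on its sleeve. Origin: centre of the sleeve's lower rim; x points to the red pointer, z up. The sleeve under the plate is 40 mm across outside; its bore is 25 mm across, 30 mm deep, open below.
- dish_foot (a point): Centre of the lower rim of the sleeve under the dish (the mouth of the bore).
- dish_middle (a point): Middle of the dished plate's floor, 38 mm above the sleeve's lower rim, on the dish's axis. The plate is dished: a flat of about 6 mm radius in the middle, then a slope of 13 degrees, then of 29 degrees out to the rim at 46 mm radius.
- pointer_tip (a point): Tip of the dish's red pointer, a small tongue on the rim at the dish's +x, 59 mm from the dish's axis and 47 mm above the sleeve's lower rim.
- ball_center (a point): Centre of the loose amber glass ball, 22 mm across, 14 g, which rolls freely and starts in the middle of the dish.
- stand: The turning stand, fixed to the desk: a dark steel disc 140 mm across, 12 mm thick, with an upright spindle in the middle. Origin: centre of the disc's underside; x points to the white mark, y to the yellow mark, z up. With the sleeve fully down, the bore's end rests on the spindle's top and the sleeve's lower rim is 18 mm above the desk.
- spindle_top (a point): Top of the stand's spindle, 48 mm above the desk. The spindle is bright steel, 19 mm across with a domed top, standing 36 mm above the disc; 3 mm of play all round in the bore.
- white_mark (a point): Middle of the white mark on the disc, at the stand's +x, 59 mm from the spindle.
- yellow_mark (a point): Middle of the yellow mark on the disc, at the stand's +y, 59 mm from the spindle: a quarter turn anticlockwise from the white mark as seen from above.
- anvil: Bystander: cast-iron mini anvil, about 86 mm long (x), 34 mm wide (y), 40 mm high, loose on the desk between dish and stand. Origin: middle of its underside.
- dresser: Bystander: painted blue dollhouse dresser, 52 mm deep (x), 102 mm wide (y), 83 mm high. Origin: middle of its underside.
- chair: Bystander: beechwood dollhouse rocking chair, about 100 mm long (x), 60 mm wide (y), 100 mm high. Origin: middle of its underside.
Mind the look-alikes: they are no part of the job. What is meant by the dish is not pink, and is the smaller of those in its own colour.

How it is judged:
By the outcome, as a careful person would: the job done as asked, in the order asked, and still so for the second after the job is handed in, while the arm keeps its last pose, push and grip.
It also fails if it takes over 64 s, if anything falls off the work surface, if the arm or the gripper's body presses on something with over 40 N, if the wrist force passes 120 N, or if a joint passes its speed limit or range.

ROBOT

A 6-joint arm with a two-finger parallel gripper is mounted at the origin on the work surface. World frame = base frame: x ahead of the robot, y to its left, z up, the work surface at z = 0. Lengths are in m, angles in degrees, forces in N, time in s.
With the tool pointing down it reaches from about 0.35 to 0.95 m from the base axis. Payload 17.4 kg.
Tool frame: the origin (TCP) lies midway between the tips of the shut fingers; the grasp point (between the pads) lies 19 mm behind it; z points along the fingers, y is the line along which they close (so a half turn about z gives the same grasp; the last joint's range is limited). The gripper opens to 93 mm and grips with 3 to 60 N. Pads are 15 mm wide; open, the fingers measure 128 mm over their backs; the gripper's body (75 mm by 188 mm) begins 65 mm behind the grasp point.
Start: joints at [74.84, 6.646, 82.598, -0, 90.757, -2.166], TCP at [0.152, 0.658, 0.186] pointing down, gripper open.
Joint ranges: [-162.19, 162.19], [-47.58, 125.68], [4.15, 143.07], [-65.23, 245.23], [0.69, 171.88], [-170.13, 170.13]. Speed limits (degrees/s): [108.29, 108.29, 127.2, 180, 180, 180].

INTERFACE

Orientations are given as a 3x3 rotation matrix whose columns are the frame's x, y, z axes.
In Python, from station import r, optics gives the robot as it stands.
- The arm moves only by the tool send_rows, never from a script. Its argument "commands" is a list of rows, each an object of numbers: "dx", "dy", "dz": the shift along the tool's x, y, z in m; "wx", "wy", "wz": the turn, a rotation vector about the tool's x, y, z in rad; "claw": the opening, from -1 (shut) to 1 (fully open). A call has 1 to 8 rows; each row shifts and turns the commanded pose from where the row before left it, along the tool's axes as they then stand; what a row does not reach is not made up. A row lasts 1/8 s, in which the tool goes at most 62.5 mm and 10.7 degrees, less where a joint would pass 70% of its speed; a pose out of reach is approached as far as the arm can. A call with a gripper value outside its range is refused whole. The fingers move at their own pace and stop on an object; "force" is the grip in N (left out, the last holds). Time passes only in rows, so rows that do not move let the fingers close. It gives the time, the measured TCP pose, the force, the opening and the grip force at its end, in the units of the state.
- r.get_obs(): the state, without advancing time (a new reading comes with each control period).
- optics.camera(name): name is "side" or "top"; returns the picture (420x560x3 uint8, blue, green, red); there is no depth.
- optics.calibration(name): a dict with "K" (3x3 intrinsics, pixels), "D" ([k1, k2, p1, p2, k3] as OpenCV has them; the pictures are not rectified), "position" and "rotation" of the camera in the world. Camera axes: x right, y down, z forward; pixel columns grow to the right and rows downward; lengths in m; the calibration is good to about 2 mm. A picture is of the moment at which its call begins. calibration takes no time and is no camera call.
- r.hand_in(): hands the job in; it is judged then, once.
The state is a dict: "time_s": time; "joint_pos": joint angles; "joint_vel": joint speeds; "effort": joint torques, N m; "eef_pos": TCP position; "eef_rot": TCP orientation; "wrist_force": force on the tool from outside, world axes, zero at the start; "torque": the same for the moment, N m; "width": finger opening in m; "gripper_force": force on a finger pad.
Only numpy, scipy, OpenCV 4.12 (cv2) and the standard library are available. Lean on these libraries where they do the work, as an engineer would, in place of code of your own. Each camera call takes 0.05 s, during which the arm holds its last target. There are 200 camera calls.

## Working session

There is one attempt and no reset: what is moved stays moved. The work goes in short steps, Python scripts to look and compute and a tool call to move; the robot and the scene stay as the last step left them, time stands still between calls to the robot, and variables do not carry over. Pictures are saved under pics/ and viewed, at most 10 in all, crops included, and the job is handed in when it is done.

Besides the shell and the picture viewer there is one more tool, called after ">>>" by a JSON object that holds its "name" and its "arguments", one argument or row to a line. send_rows: Moves the arm, as the interface text tells. Its arguments: {"type":"object","properties":{"commands":{"type":"array","items":{"type":"object","properties":{"dx":{"type":"number"},"dy":{"type":"number"},"dz":{"type":"number"},"wx":{"type":"number"},"wy":{"type":"number"},"wz":{"type":"number"},"claw":{"type":"number"}}}},"force":{"type":"number"}},"required":["commands"]}

```bash
mkdir -p pics; ls
python3 - <<'E'
from station import r, optics
import cv2,numpy as np
np.set_printoptions(precision=4,suppress=True)
for n in("side","top"):
    im=optics.camera(n); cv2.imwrite(f"pics/{n}0.png",im)
    c=optics.calibration(n); print(n,c)
o=r.get_obs(); print(o)
E
```

```text
pics
side {'K': array([[438.5141,   0.    , 274.8454],
       [  0.    , 438.5141, 201.9405],
       [  0.    ,   0.    ,   1.    ]]), 'D': array([0.0486, 0.    , 0.    , 0.    , 0.    ]), 'position': array([-0.0402, -0.7269,  0.6291]), 'rotation': array([[ 0.7719, -0.3185,  0.5502],
       [-0.6357, -0.3813,  0.6711],
       [-0.004 , -0.8678, -0.4969]])}
top {'K': array([[379.2797,   0.    , 277.8642],
       [  0.    , 379.2797, 213.1053],
       [  0.    ,   0.    ,   1.    ]]), 'D': array([-0.0783,  0.    ,  0.    ,  0.    ,  0.    ]), 'position': array([ 0.4776, -0.0254,  0.9858]), 'rotation': array([[-0.0121, -0.9985,  0.0542],
       [-0.9996,  0.0107, -0.0252],
       [ 0.0246, -0.0545, -0.9982]])}
{'time_s': 0.1, 'joint_pos': array([74.8393,  6.6714, 82.6315,  0.0002, 90.755 , -2.1666]), 'joint_vel': array([ 0.0177, -0.1004, -0.0319,  0.0582, -0.0384,  0.0298]), 'effort': array([  0.0025, -72.2894, -62.3868,   0.0782,   0.0226,  -0.    ]), 'eef_pos': array([0.1517, 0.6575, 0.1852]), 'eef_rot': array([[-0.9744,  0.2249, -0.0003],
       [ 0.2249,  0.9744, -0.001 ],
       [ 0.    , -0.001 , -1.    ]]), 'wrist_force': array([-0.2024,  0.2538,  0.4331]), 'torque': array([-0.0124, -0.0038,  0.0078]), 'gripper_force': 0.0, 'width': 0.0928409932867399}
```

View pics/top0.png

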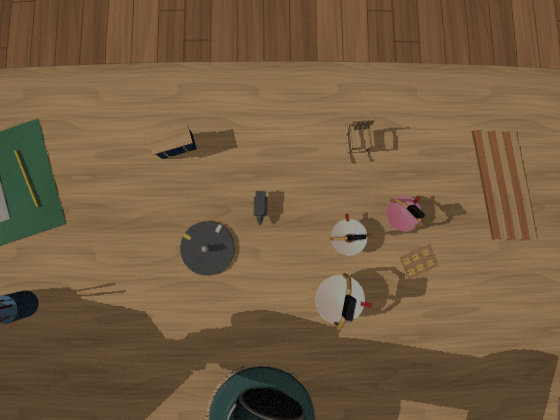

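View pics/side0.png

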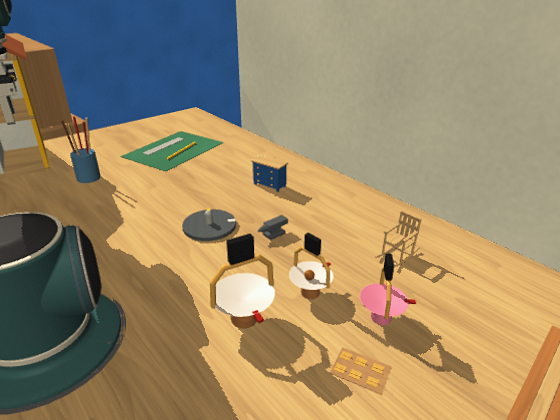

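The top view shows three possible dishes: the large white one at (340,300), the small white one at (349,238) with the ball, and a pink one at (404,214). In the side view they are at (245,290), (311,275) and (384,300). I choose the small white one, at top (349,238). The stand is at top (208,248), with its white mark near (219,228) and yellow mark near (186,237). The anvil is at (261,205), the dresser at (175,142) and the chair at (360,138). Next I'll check the choice in a close crop.

Run:
```python
import cv2,numpy as np
t=cv2.imread("pics/top0.png");s=cv2.imread("pics/side0.png")
f=lambda im,x,y,w,h:cv2.resize(im[y:y+h,x:x+w],(400,300),interpolation=cv2.INTER_CUBIC)
a=np.hstack([f(t,310,200,80,60),f(s,272,220,80,60)]);b=np.hstack([f(t,164,208,88,66),f(s,168,195,88,66)])
cv2.imwrite("pics/crop1.png",np.vstack([a,b]))
```

```text
(no output)
```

View pics/crop1.png

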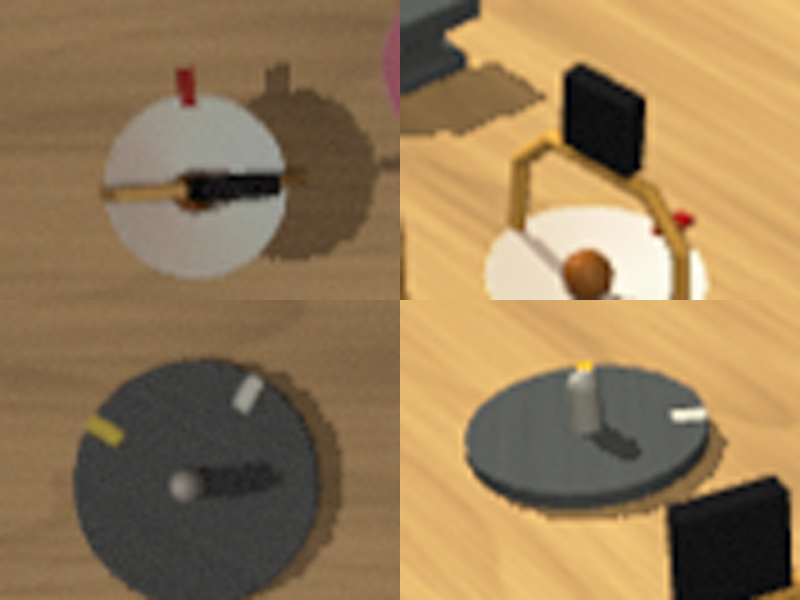

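The crop confirms it: the small white dish has the ball in its middle, its pointer at top about (347,217) and its tab at about (356,237). The white mark is at top about (219,228), the yellow mark at about (187,237) and the spindle's top at about (205,249).

```bash
cat > h.py <<'E'
import cv2,numpy as np
from station import r,optics
np.set_printoptions(precision=4,suppress=True)
C={n:optics.calibration(n) for n in("side","top")}
def ray(n,p):
    c=C[n];u=cv2.undistortPoints(np.float64(p).reshape(1,1,2),c["K"],c["D"]).ravel()
    d=c["rotation"]@np.r_[u,1];return c["position"],d/np.linalg.norm(d)
def plane(n,p,z):
    o,d=ray(n,p);return o+d*(z-o[2])/d[2]
def tri(ps,pt):
    A=[];b=[]
    R=[ray("side",ps),ray("top",pt)]
    for o,d in R:
        M=np.eye(3)-np.outer(d,d);A.append(M);b.append(M@o)
    X=np.linalg.solve(sum(A),sum(b));return X,[np.linalg.norm(M@X-q) for M,q in zip(A,b)]
def proj(n,X):
    c=C[n];R=c["rotation"].T
    return cv2.projectPoints(np.float64(X).reshape(1,1,3),cv2.Rodrigues(R)[0],-R@c["position"],c["K"],c["D"])[0].ravel()
def mask(im,lo,hi,roi):
    x,y,w,h=roi;m=np.zeros(im.shape[:2],np.uint8)
    m[y:y+h,x:x+w]=cv2.inRange(cv2.cvtColor(im,cv2.COLOR_BGR2HSV),np.array(lo),np.array(hi))[y:y+h,x:x+w];return m
def big(m):
    cs=cv2.findContours(m,cv2.RETR_EXTERNAL,cv2.CHAIN_APPROX_NONE)[0]
    return max(cs,key=cv2.contourArea) if cs else None
def cen(m):
    n,l,s,c=cv2.connectedComponentsWithStats(m);i=1+np.argmax(s[1:,4]);return c[i],s[i]
E
python3 - <<'E'
from h import *
t=cv2.imread("pics/top0.png");s=cv2.imread("pics/side0.png")
# tab
bt,a=cen(mask(t,(0,0,0),(180,255,40),(335,228,45,20)));bs,b=cen(mask(s,(0,0,0),(180,255,40),(298,228,30,30)))
print("tab px",bt,a,bs,b,tri(bs,bt))
# pointer
RED=lambda im,roi:mask(im,(0,150,60),(6,255,255),roi)|mask(im,(172,150,60),(180,255,255),roi)
pt,a=cen(RED(t,(335,208,25,20)));ps,b=cen(RED(s,(315,258,20,14)))
print("ptr",pt,a,ps,b,plane("top",pt,.047),tri(ps,pt))
# rim
m=mask(t,(0,0,120),(180,60,255),(325,210,50,55))
c=big(m);e=cv2.fitEllipse(cv2.convexHull(c));print("rim",e,plane("top",e[0],.048))
# stand
m=mask(t,(0,0,0),(180,90,85),(172,212,70,70));c=big(m);e=cv2.fitEllipse(cv2.convexHull(c));S=plane("top",e[0],.012);print("disc",e,S, plane("top",(e[0][0]+e[1][0]/2,e[0][1]),.012)-S)
w,a=cen(mask(t,(0,0,130),(180,50,255),(210,218,16,20)));W=plane("top",w,.012)
y,b=cen(mask(t,(20,120,80),(35,255,255),(175,225,20,20)));Y=plane("top",y,.012)
ws,c=cen(mask(s,(0,0,190),(180,50,255),(222,212,20,12)))
print("white",w,a,W,"yel",y,b,Y,"white tri",tri(ws,w))
for n,X in(("W",W),("Y",Y)):
    d=X-S;print(n,np.linalg.norm(d),np.degrees(np.arctan2(d[1],d[0])))
# spindle
g=cv2.cvtColor(t,cv2.COLOR_BGR2GRAY)[238:262,195:216];print(g[::1])
print(s[205:228,202:218].mean(2).astype(int))
E
```

```text
tab px [356.1375 236.9125] [348 235  18   6  80] [312.185 243.685] [305 233  16  22 254] (array([ 0.4675, -0.2244,  0.1271]), [np.float64(0.0007191597200761401), np.float64(0.0007191597200763339)])
ptr [347.1053 216.7368] [346 214   3   7  19] [328.1667 263.6667] [327 263   3   3   6] [ 0.5177 -0.2218  0.047 ] (array([ 0.5184, -0.2218,  0.0508]), [np.float64(0.0010604878663452097), np.float64(0.0010604878663451503)])
rim ((348.4199523925781, 228.87242126464844), (19.067562103271484, 35.938865661621094), 84.15159606933594) [ 0.4874 -0.2243  0.048 ]
disc ((206.95254516601562, 247.86643981933594), (53.81735610961914, 54.007362365722656), 17.15810775756836) [0.4435 0.1324 0.012 ] [-0.0007 -0.0688  0.    ]
white [218.0952 228.    ] [216 225   5   7  21] [0.494  0.1037 0.012 ] yel [186.4516 236.2581] [183 233   8   7  31] [0.4737 0.1849 0.012 ] white tri (array([0.4929, 0.104 , 0.015 ]), [np.float64(0.0012386841509894676), np.float64(0.0012386841509896347)])
W 0.0580873091244994 -29.680231312540045
Y 0.060537277238292594 60.101175094187944
[[ 60  62  64  63  60  58  64  60  64  61  62  60 
[... 2928 characters left out ...]
  85  81  90  95  94  94  93]
 [ 95  94  94  94 105 112 112 109 101  88  76  91  95  95  94  91]
 [ 93  95  93  94 105 111 111 111 103  89  73  90  95  95  94  94]
 [ 94  93  94  96 105 112 112 111 104  90  77  90  95  95  93  92]
 [ 95  93  93  95 105 110 113 111 104  93  71  89  96  95  95  92]
 [ 94  93  93  98 104 110 112 110 106  97  67  71  93  96  95  92]
 [ 95  95  92  96 101 109 114 113 100  87  66  53  73  76  91  93]
 [ 94  95  94  93  97 102  91  86  72  65  60  57  58  56  72  91]
 [ 95  95  94  95  94  93  83  78  61  54  57  58  57  58  57  73]
 [ 95  92  94  94  93  95  95  97  84  62  56  59  59  59  59  57]
 [ 95  95  94  94  95  96  94  95  95  84  62  56  58  60  59  58]]
```

Run:
```python
from h import *
t=cv2.imread("pics/top0.png");s=cv2.imread("pics/side0.png")
bt,a=cen(mask(t,(0,0,0),(180,255,40),(335,285,35,40)));bs,b=cen(mask(s,(0,0,0),(180,255,40),(222,230,38,38)))
print("big tab",bt,a,bs,b,tri(bs,bt))
print("spindle top",plane("top",(204.85,248.5),.044), "side px tip",tri((207,200.5),(204.5,248.4)), plane("side",(207.2,209.5),.048))
X=np.array([.4440,.1333,.048]);print(proj("top",X),proj("side",X))
m=mask(t,(0,0,0),(180,255,40),(335,228,45,20));rc=cv2.minAreaRect(big(m));b=cv2.boxPoints(rc)
P=[plane("top",q,.144)for q in b];print(rc,[np.degrees(np.arctan2(*(P[i]-P[i-1])[[1,0]])) for i in range(4)])
```

```text
big tab [348.5265 307.4082] [342 295  14  26 245] [240.2625 248.8325] [227 234  27  31 621] (array([ 0.3163, -0.1955,  0.1686]), [np.float64(0.0007064605871186752), np.float64(0.0007064605871186428)])
spindle top [0.4431 0.1325 0.044 ] side px tip (array([0.4425, 0.1288, 0.08  ]), [np.float64(0.0026757376087040174), np.float64(0.0026757376087038942)]) [0.4438 0.1399 0.048 ]
[204.2326 248.2134] [208.6263 210.4841]
((356.5, 237.5), (5.0, 17.0), 90.0) [np.float64(-1.165984806467367), np.float64(-90.80520916117706), np.float64(178.71857045560205), np.float64(89.15158362480376)]
```

>>> {"name": "send_rows", "arguments": {
  "commands": [
    {"wz": 0.16, "claw": 1},
    {"wz": 0.16},
    {"wz": 0.16},
    {"wz": 0.16},
    {"wz": 0.16},
    {"wz": 0.16},
    {"wz": 0.16},
    {"wz": 0.163}
  ]
}}

```text
invalid input at $.commands[0]: expected keys dx, dy, dz, wx, wy, wz, claw
```

>>> {"name": "send_rows", "arguments": {
  "commands": [
    {"dx": 0, "dy": 0, "dz": 0, "wx": 0, "wy": 0, "wz": 0.16, "claw": 1},
    {"dx": 0, "dy": 0, "dz": 0, "wx": 0, "wy": 0, "wz": 0.16, "claw": 1},
    {"dx": 0, "dy": 0, "dz": 0, "wx": 0, "wy": 0, "wz": 0.16, "claw": 1},
    {"dx": 0, "dy": 0, "dz": 0, "wx": 0, "wy": 0, "wz": 0.16, "claw": 1},
    {"dx": 0, "dy": 0, "dz": 0, "wx": 0, "wy": 0, "wz": 0.16, "claw": 1},
    {"dx": 0, "dy": 0, "dz": 0, "wx": 0, "wy": 0, "wz": 0.16, "claw": 1},
    {"dx": 0, "dy": 0, "dz": 0, "wx": 0, "wy": 0, "wz": 0.16, "claw": 1},
    {"dx": 0, "dy": 0, "dz": 0, "wx": 0, "wy": 0, "wz": 0.163, "claw": 1}
  ]
}}

```text
time_s: 1.1
eef_pos: [0.1518, 0.6575, 0.1854]
eef_rot: [[-0.056, 0.998, -0.0], [0.998, 0.056, -0.001], [-0.001, -0.0, -1.0]]
wrist_force: [0.6, -0.2, 0.5]
width: 0.0927
gripper_force: 0.0
```

Run:
```python
from h import *
for z in(.0,.1,.15,.2): print(z,plane("top",(10,305),z),plane("side",(85,165),z),plane("side",(72,120),z))
print(tri((85,152),(27,303)),tri((85,180),(8,309)))
```

```text
0.0 [ 0.2949  0.6628 -0.    ] [0.3254 0.7251 0.    ] [0.4411 1.2129 0.    ]
0.1 [0.3135 0.593  0.1   ] [0.2673 0.4943 0.1   ] [0.3646 0.9045 0.1   ]
0.15 [0.3227 0.5581 0.15  ] [0.2383 0.3789 0.15  ] [0.3264 0.7504 0.15  ]
0.2 [0.332  0.5232 0.2   ] [0.2092 0.2635 0.2   ] [0.2881 0.5962 0.2   ]
(array([0.3058, 0.5564, 0.1042]), [np.float64(0.015161577748766128), np.float64(0.015161577748766187)]) (array([ 0.2908,  0.6752, -0.0216]), [np.float64(0.012139110766168778), np.float64(0.012139110766168719)])
```

>>> {"name": "send_rows", "arguments": {
  "commands": [
    {"dx": 0, "dy": 0, "dz": -0.06, "wx": 0, "wy": 0, "wz": 0, "claw": 1},
    {"dx": 0, "dy": 0, "dz": -0.06, "wx": 0, "wy": 0, "wz": 0, "claw": 1},
    {"dx": -0.05, "dy": 0.033, "dz": 0, "wx": 0, "wy": 0, "wz": 0, "claw": 1},
    {"dx": -0.05, "dy": 0.033, "dz": 0, "wx": 0, "wy": 0, "wz": 0, "claw": 1},
    {"dx": -0.05, "dy": 0.033, "dz": 0, "wx": 0, "wy": 0, "wz": 0, "claw": 1},
    {"dx": -0.05, "dy": 0.033, "dz": 0, "wx": 0, "wy": 0, "wz": 0, "claw": 1},
    {"dx": -0.05, "dy": 0.033, "dz": 0, "wx": 0, "wy": 0, "wz": 0, "claw": 1},
    {"dx": -0.05, "dy": 0.033, "dz": 0, "wx": 0, "wy": 0, "wz": 0, "claw": 1}
  ]
}}

```text
time_s: 2.1
eef_pos: [0.3684, 0.3686, 0.3056]
eef_rot: [[-0.061, 0.998, -0.0], [0.998, 0.061, -0.0], [-0.0, -0.0, -1.0]]
wrist_force: [0.6, 0.7, 0.5]
width: 0.0932
gripper_force: 0.0
```

>>> {"name": "send_rows", "arguments": {
  "commands": [
    {"dx": -0.05, "dy": 0.033, "dz": 0, "wx": 0, "wy": 0, "wz": 0, "claw": 1},
    {"dx": -0.05, "dy": 0.033, "dz": 0, "wx": 0, "wy": 0, "wz": 0, "claw": 1},
    {"dx": -0.06, "dy": 0, "dz": 0, "wx": 0, "wy": 0, "wz": 0, "claw": 1},
    {"dx": -0.06, "dy": 0, "dz": 0, "wx": 0, "wy": 0, "wz": 0, "claw": 1},
    {"dx": -0.06, "dy": 0, "dz": 0, "wx": 0, "wy": 0, "wz": 0, "claw": 1},
    {"dx": -0.06, "dy": 0, "dz": 0, "wx": 0, "wy": 0, "wz": 0, "claw": 1},
    {"dx": -0.06, "dy": 0, "dz": 0, "wx": 0, "wy": 0, "wz": 0, "claw": 1},
    {"dx": -0.06, "dy": 0, "dz": 0, "wx": 0, "wy": 0, "wz": 0, "claw": 1}
  ]
}}

```text
time_s: 3.1
eef_pos: [0.4612, -0.0867, 0.3058]
eef_rot: [[-0.061, 0.998, 0.0], [0.998, 0.061, -0.0], [-0.0, 0.0, -1.0]]
wrist_force: [0.9, 1.0, 0.0]
width: 0.0929
gripper_force: 0.0
```

>>> {"name": "send_rows", "arguments": {
  "commands": [
    {"dx": -0.05, "dy": -0.001, "dz": 0, "wx": 0, "wy": 0, "wz": 0, "claw": 1},
    {"dx": -0.05, "dy": -0.001, "dz": 0, "wx": 0, "wy": 0, "wz": 0, "claw": 1},
    {"dx": -0.038, "dy": 0, "dz": 0, "wx": 0, "wy": 0, "wz": 0, "claw": 1},
    {"dx": 0, "dy": 0, "dz": 0.05, "wx": 0, "wy": 0, "wz": 0, "claw": 1},
    {"dx": 0, "dy": 0, "dz": 0.05, "wx": 0, "wy": 0, "wz": 0, "claw": 1},
    {"dx": 0, "dy": 0, "dz": 0.046, "wx": 0, "wy": 0, "wz": 0, "claw": 1},
    {"dx": 0, "dy": 0, "dz": 0, "wx": 0, "wy": 0, "wz": 0, "claw": 1},
    {"dx": 0, "dy": 0, "dz": 0, "wx": 0, "wy": 0, "wz": 0, "claw": 1}
  ]
}}

```text
time_s: 4.1
eef_pos: [0.4686, -0.2229, 0.1619]
eef_rot: [[-0.061, 0.998, 0.002], [0.998, 0.061, -0.001], [-0.001, 0.001, -1.0]]
wrist_force: [0.3, -0.1, 0.1]
width: 0.0928
gripper_force: 0.0
```

Run:
```python
from h import *
s=optics.camera("side");t=optics.camera("top");print(r.get_obs()["eef_pos"])
cv2.imwrite("pics/s1.png",s);cv2.imwrite("pics/t1.png",t)
f=lambda im,x,y,w,h:cv2.resize(im[y:y+h,x:x+w],(400,400),interpolation=cv2.INTER_CUBIC)
cv2.imwrite("pics/c2.png",np.hstack([f(t,290,170,130,130),f(s,240,180,130,130)]))
```

```text
[ 0.4689 -0.223   0.1623]
```

View pics/c2.png

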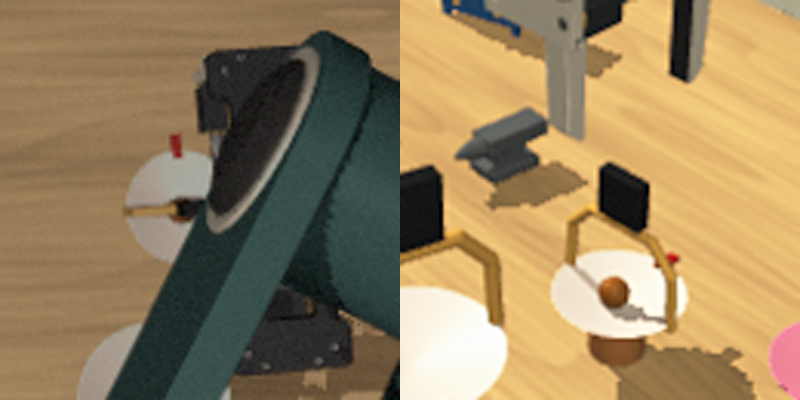

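The open fingers straddle the tab: in the side crop they are at about (565,90) and (685,40), with the tab below and between them at about (623,197). The ball is in the middle. Next I'll lower and grip.

>>> {"name": "send_rows", "arguments": {
  "commands": [
    {"dx": -0.001, "dy": -0.001, "dz": 0.026, "wx": 0, "wy": 0, "wz": 0, "claw": 1},
    {"dx": 0, "dy": 0, "dz": 0.026, "wx": 0, "wy": 0, "wz": 0, "claw": 1},
    {"dx": 0, "dy": 0, "dz": 0, "wx": 0, "wy": 0, "wz": 0, "claw": 1},
    {"dx": 0, "dy": 0, "dz": 0, "wx": 0, "wy": 0, "wz": 0, "claw": 0.2},
    {"dx": 0, "dy": 0, "dz": 0, "wx": 0, "wy": 0, "wz": 0, "claw": -0.2},
    {"dx": 0, "dy": 0, "dz": 0, "wx": 0, "wy": 0, "wz": 0, "claw": -0.5},
    {"dx": 0, "dy": 0, "dz": 0, "wx": 0, "wy": 0, "wz": 0, "claw": -0.6},
    {"dx": 0, "dy": 0, "dz": 0, "wx": 0, "wy": 0, "wz": 0, "claw": -0.65}
  ],
  "force": 8
}}

```text
time_s: 5.2
eef_pos: [0.4671, -0.2237, 0.1079]
eef_rot: [[-0.061, 0.998, 0.0], [0.998, 0.061, -0.0], [-0.0, 0.0, -1.0]]
wrist_force: [0.2, 0.4, -0.1]
width: 0.0476
gripper_force: 0.0
```

>>> {"name": "send_rows", "arguments": {
  "commands": [
    {"dx": 0, "dy": 0, "dz": 0, "wx": 0, "wy": 0, "wz": 0, "claw": -0.68},
    {"dx": 0, "dy": 0, "dz": 0, "wx": 0, "wy": 0, "wz": 0, "claw": -0.7},
    {"dx": 0, "dy": 0, "dz": 0, "wx": 0, "wy": 0, "wz": 0, "claw": -0.72},
    {"dx": 0, "dy": 0, "dz": 0, "wx": 0, "wy": 0, "wz": 0, "claw": -0.74},
    {"dx": 0, "dy": 0, "dz": 0, "wx": 0, "wy": 0, "wz": 0, "claw": -0.77},
    {"dx": 0, "dy": 0, "dz": 0, "wx": 0, "wy": 0, "wz": 0, "claw": -0.9},
    {"dx": 0, "dy": 0, "dz": 0, "wx": 0, "wy": 0, "wz": 0, "claw": -1},
    {"dx": 0, "dy": 0, "dz": 0, "wx": 0, "wy": 0, "wz": 0, "claw": -1}
  ]
}}

```text
time_s: 6.2
eef_pos: [0.4671, -0.2237, 0.1079]
eef_rot: [[-0.061, 0.998, -0.0], [0.998, 0.061, -0.0], [-0.0, -0.0, -1.0]]
wrist_force: [0.7, 0.0, -0.7]
width: 0.0117
gripper_force: 8.0
```

>>> {"name": "send_rows", "arguments": {
  "commands": [
    {"dx": 0, "dy": 0, "dz": 0, "wx": 0, "wy": 0, "wz": 0, "claw": -1},
    {"dx": 0, "dy": 0, "dz": 0, "wx": 0, "wy": 0, "wz": 0, "claw": -1},
    {"dx": 0, "dy": 0, "dz": -0.001, "wx": 0, "wy": 0, "wz": 0, "claw": -1},
    {"dx": 0, "dy": 0, "dz": -0.003, "wx": 0, "wy": 0, "wz": 0, "claw": -1},
    {"dx": 0, "dy": 0, "dz": -0.005, "wx": 0, "wy": 0, "wz": 0, "claw": -1},
    {"dx": 0, "dy": 0, "dz": -0.008, "wx": 0, "wy": 0, "wz": 0, "claw": -1},
    {"dx": 0, "dy": 0, "dz": -0.011, "wx": 0, "wy": 0, "wz": 0, "claw": -1},
    {"dx": 0, "dy": 0, "dz": -0.013, "wx": 0, "wy": 0, "wz": 0, "claw": -1}
  ],
  "force": 25
}}

```text
time_s: 7.2
eef_pos: [0.4671, -0.2237, 0.1499]
eef_rot: [[-0.061, 0.998, 0.0], [0.998, 0.061, -0.0], [-0.0, 0.0, -1.0]]
wrist_force: [-0.1, -0.5, -1.8]
width: 0.0113
gripper_force: 25.0
```

>>> {"name": "send_rows", "arguments": {
  "commands": [
    {"dx": 0, "dy": 0, "dz": -0.013, "wx": 0, "wy": 0, "wz": 0, "claw": -1},
    {"dx": 0, "dy": 0, "dz": -0.012, "wx": 0, "wy": 0, "wz": 0, "claw": -1},
    {"dx": 0, "dy": 0, "dz": -0.01, "wx": 0, "wy": 0, "wz": 0, "claw": -1},
    {"dx": 0, "dy": 0, "dz": -0.007, "wx": 0, "wy": 0, "wz": 0, "claw": -1},
    {"dx": 0, "dy": 0, "dz": -0.004, "wx": 0, "wy": 0, "wz": 0, "claw": -1},
    {"dx": 0, "dy": 0, "dz": -0.002, "wx": 0, "wy": 0, "wz": 0, "claw": -1},
    {"dx": 0, "dy": 0, "dz": 0, "wx": 0, "wy": 0, "wz": 0, "claw": -1},
    {"dx": 0, "dy": 0, "dz": 0, "wx": 0, "wy": 0, "wz": 0, "claw": -1}
  ]
}}

```text
time_s: 8.2
eef_pos: [0.467, -0.2237, 0.1966]
eef_rot: [[-0.061, 0.998, -0.0], [0.998, 0.061, 0.0], [0.0, -0.0, -1.0]]
wrist_force: [-0.0, 0.1, -1.4]
width: 0.0112
gripper_force: 25.0
```

Run:
```python
from h import *
s=optics.camera("side");t=optics.camera("top");o=r.get_obs();print(o["eef_pos"],o["wrist_force"],o["torque"],o["eef_rot"])
cv2.imwrite("pics/s2.png",s);cv2.imwrite("pics/t2.png",t)
f=lambda im,x,y,w,h:cv2.resize(im[y:y+h,x:x+w],(400,400),interpolation=cv2.INTER_CUBIC)
cv2.imwrite("pics/c3.png",np.hstack([f(t,290,170,130,130),f(s,250,150,130,130)]))
```

```text
[ 0.467  -0.2237  0.1966] [ 0.3667  0.01   -1.5989] [-0.0291  0.1229  0.013 ] [[-0.061   0.9981 -0.0003]
 [ 0.9981  0.061   0.0002]
 [ 0.0002 -0.0003 -1.    ]]
```

View pics/c3.png

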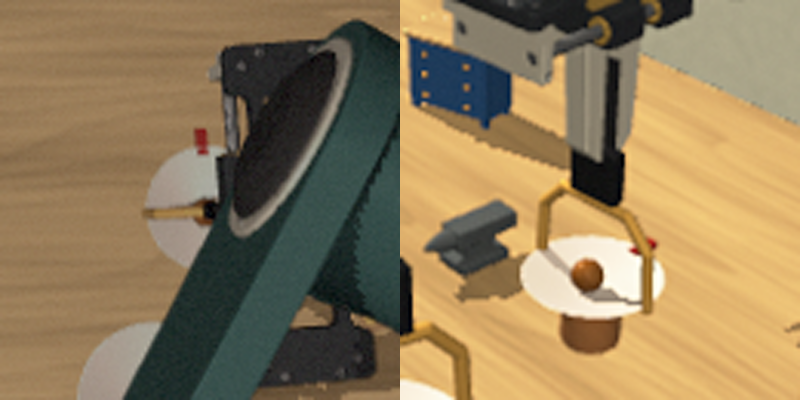

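The dish is up, with its tab held between the pads, the ball central at side crop (587,275), and the plate looking level. Next I'll turn it to the white mark's heading and carry it over.

>>> {"name": "send_rows", "arguments": {
  "commands": [
    {"dx": 0, "dy": 0, "dz": 0, "wx": 0, "wy": 0, "wz": 0.02, "claw": -1},
    {"dx": 0, "dy": 0, "dz": 0, "wx": 0, "wy": 0, "wz": 0.05, "claw": -1},
    {"dx": 0, "dy": 0, "dz": 0, "wx": 0, "wy": 0, "wz": 0.08, "claw": -1},
    {"dx": 0, "dy": 0, "dz": 0, "wx": 0, "wy": 0, "wz": 0.1, "claw": -1},
    {"dx": 0, "dy": 0, "dz": 0, "wx": 0, "wy": 0, "wz": 0.1, "claw": -1},
    {"dx": 0, "dy": 0, "dz": 0, "wx": 0, "wy": 0, "wz": 0.1, "claw": -1},
    {"dx": 0, "dy": 0, "dz": 0, "wx": 0, "wy": 0, "wz": 0.08, "claw": -1},
    {"dx": 0, "dy": 0, "dz": 0, "wx": 0, "wy": 0, "wz": 0.055, "claw": -1}
  ]
}}

```text
time_s: 9.3
eef_pos: [0.4671, -0.2237, 0.1968]
eef_rot: [[0.503, 0.864, -0.0], [0.864, -0.503, -0.0], [-0.0, -0.0, -1.0]]
wrist_force: [1.0, -0.1, -2.3]
width: 0.0116
gripper_force: 25.0
```

>>> {"name": "send_rows", "arguments": {
  "commands": [
    {"dx": 0, "dy": 0, "dz": 0, "wx": 0, "wy": 0, "wz": 0, "claw": -1},
    {"dx": 0, "dy": 0, "dz": 0, "wx": 0, "wy": 0, "wz": 0, "claw": -1}
  ]
}}

```text
time_s: 9.55
eef_pos: [0.4671, -0.2237, 0.1969]
eef_rot: [[0.499, 0.866, -0.0], [0.866, -0.499, -0.0], [-0.0, -0.0, -1.0]]
wrist_force: [-0.0, 0.1, -1.9]
width: 0.011
gripper_force: 25.0
```

Run:
```python
from h import *
o=r.get_obs();print(o["eef_pos"],o["eef_rot"])
t=cv2.imread("pics/t2.png");RED=lambda im,roi:mask(im,(0,150,60),(6,255,255),roi)|mask(im,(172,150,60),(180,255,255),roi)
pt,a=cen(RED(t,(345,200,25,30)));P=plane("top",pt,.1358);d=P-[.467,-.2237,.1358];print(pt,a,P,np.linalg.norm(d),np.degrees(np.arctan2(d[1],d[0])))
```

```text
[ 0.4671 -0.2237  0.1969] [[ 0.4995  0.8663 -0.    ]
 [ 0.8663 -0.4995 -0.    ]
 [-0.     -0.     -1.    ]]
[354.9545 214.7727] [353 212   4   8  22] [ 0.5182 -0.2213  0.1358] 0.051230350370818 2.68940422241563
```

Yaw is -30.0°, and the pointer agrees to within 1°. Next I'll carry it across.

>>> {"name": "send_rows", "arguments": {
  "commands": [
    {"dx": 0.0025, "dy": -0.0017, "dz": 0, "wx": 0, "wy": 0, "wz": 0, "claw": -1},
    {"dx": 0.005, "dy": -0.0033, "dz": 0, "wx": 0, "wy": 0, "wz": 0, "claw": -1},
    {"dx": 0.0075, "dy": -0.005, "dz": 0, "wx": 0, "wy": 0, "wz": 0, "claw": -1},
    {"dx": 0.01, "dy": -0.0067, "dz": 0, "wx": 0, "wy": 0, "wz": 0, "claw": -1},
    {"dx": 0.0125, "dy": -0.0083, "dz": 0, "wx": 0, "wy": 0, "wz": 0, "claw": -1},
    {"dx": 0.015, "dy": -0.01, "dz": 0, "wx": 0, "wy": 0, "wz": 0, "claw": -1},
    {"dx": 0.015, "dy": -0.01, "dz": 0, "wx": 0, "wy": 0, "wz": 0, "claw": -1},
    {"dx": 0.015, "dy": -0.01, "dz": 0, "wx": 0, "wy": 0, "wz": 0, "claw": -1}
  ]
}}

```text
time_s: 10.55
eef_pos: [0.4606, -0.1234, 0.1969]
eef_rot: [[0.5, 0.866, 0.0], [0.866, -0.5, -0.0], [0.0, 0.0, -1.0]]
wrist_force: [0.2, -0.2, -1.4]
width: 0.0115
gripper_force: 25.0
```

>>> {"name": "send_rows", "arguments": {
  "commands": [
    {"dx": 0.015, "dy": -0.01, "dz": 0, "wx": 0, "wy": 0, "wz": 0, "claw": -1},
    {"dx": 0.015, "dy": -0.01, "dz": 0, "wx": 0, "wy": 0, "wz": 0, "claw": -1},
    {"dx": 0.015, "dy": -0.01, "dz": 0, "wx": 0, "wy": 0, "wz": 0, "claw": -1},
    {"dx": 0.015, "dy": -0.01, "dz": 0, "wx": 0, "wy": 0, "wz": 0, "claw": -1},
    {"dx": 0.015, "dy": -0.01, "dz": 0, "wx": 0, "wy": 0, "wz": 0, "claw": -1},
    {"dx": 0.015, "dy": -0.01, "dz": 0, "wx": 0, "wy": 0, "wz": 0, "claw": -1},
    {"dx": 0.015, "dy": -0.01, "dz": 0, "wx": 0, "wy": 0, "wz": 0, "claw": -1},
    {"dx": 0.015, "dy": -0.01, "dz": 0, "wx": 0, "wy": 0, "wz": 0, "claw": -1}
  ]
}}

```text
time_s: 11.55
eef_pos: [0.4513, 0.0204, 0.1968]
eef_rot: [[0.5, 0.866, -0.0], [0.866, -0.5, 0.0], [0.0, -0.0, -1.0]]
wrist_force: [0.9, -0.2, -1.6]
width: 0.0111
gripper_force: 25.0
```

>>> {"name": "send_rows", "arguments": {
  "commands": [
    {"dx": 0.015, "dy": -0.01, "dz": 0, "wx": 0, "wy": 0, "wz": 0, "claw": -1},
    {"dx": 0.015, "dy": -0.01, "dz": 0, "wx": 0, "wy": 0, "wz": 0, "claw": -1},
    {"dx": 0.015, "dy": -0.01, "dz": 0, "wx": 0, "wy": 0, "wz": 0, "claw": -1},
    {"dx": 0.0135, "dy": -0.0095, "dz": 0, "wx": 0, "wy": 0, "wz": 0, "claw": -1},
    {"dx": 0.012, "dy": -0.008, "dz": 0, "wx": 0, "wy": 0, "wz": 0, "claw": -1},
    {"dx": 0.0095, "dy": -0.0065, "dz": 0, "wx": 0, "wy": 0, "wz": 0, "claw": -1},
    {"dx": 0.007, "dy": -0.0045, "dz": 0, "wx": 0, "wy": 0, "wz": 0, "claw": -1},
    {"dx": 0.0045, "dy": -0.003, "dz": 0, "wx": 0, "wy": 0, "wz": 0, "claw": -1}
  ]
}}

```text
time_s: 12.55
eef_pos: [0.4441, 0.1296, 0.1968]
eef_rot: [[0.5, 0.866, -0.0], [0.866, -0.5, -0.0], [-0.0, -0.0, -1.0]]
wrist_force: [1.1, -0.2, -1.8]
width: 0.0114
gripper_force: 25.0
```

>>> {"name": "send_rows", "arguments": {
  "commands": [
    {"dx": 0.002, "dy": -0.0015, "dz": 0, "wx": 0, "wy": 0, "wz": 0, "claw": -1},
    {"dx": 0, "dy": 0, "dz": 0, "wx": 0, "wy": 0, "wz": 0, "claw": -1},
    {"dx": 0, "dy": 0, "dz": 0, "wx": 0, "wy": 0, "wz": 0, "claw": -1},
    {"dx": 0, "dy": 0, "dz": 0, "wx": 0, "wy": 0, "wz": 0, "claw": -1}
  ]
}}

```text
time_s: 13.05
eef_pos: [0.4438, 0.1315, 0.1968]
eef_rot: [[0.501, 0.866, -0.0], [0.866, -0.501, -0.0], [-0.0, -0.0, -1.0]]
wrist_force: [-0.0, -0.5, -2.5]
width: 0.0115
gripper_force: 25.0
```

Run:
```python
from h import *
s=optics.camera("side");t=optics.camera("top");o=r.get_obs();print(o["eef_pos"],o["wrist_force"],o["torque"],o["eef_rot"])
cv2.imwrite("pics/s3.png",s);cv2.imwrite("pics/t3.png",t)
f=lambda im,x,y,w,h:cv2.resize(im[y:y+h,x:x+w],(400,400),interpolation=cv2.INTER_CUBIC)
cv2.imwrite("pics/c4.png",np.hstack([f(t,150,180,130,130),f(s,150,130,110,110)]))
```

```text
[0.4438 0.1315 0.1969] [-0.1664  0.4147 -1.4061] [-0.0748  0.1221  0.0391] [[ 0.5005  0.8657 -0.    ]
 [ 0.8657 -0.5005 -0.    ]
 [-0.     -0.     -1.    ]]
```

View pics/c4.png

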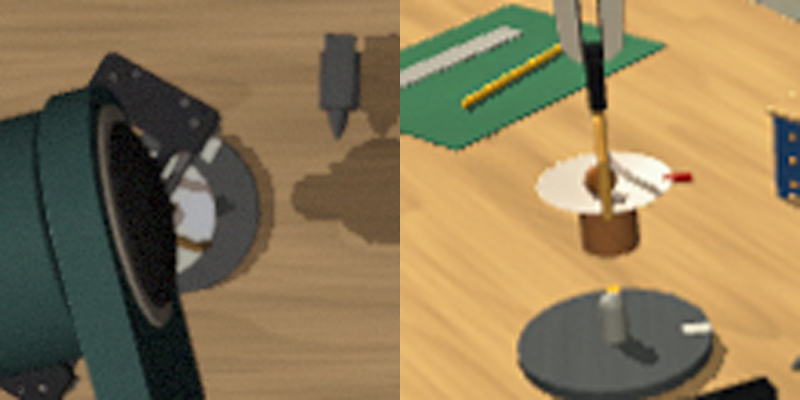

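The ball is still central, at side crop (602,182), and the sleeve hangs over the spindle. The sleeve's bottom is at side crop (609,245) and the spindle's top at (613,295). I'll measure the lateral alignment in the same view.

```bash
cat > al.py <<'E'
from h import *
import sys
def dish(s,foot,x0=150,y0=140,guess=None):
    # rim: white pixels -> ellipse
    m=mask(s,(0,0,140),(180,75,255),(x0+30,y0+25,60,45))
    n,l,st,c=cv2.connectedComponentsWithStats(cv2.morphologyEx(m,cv2.MORPH_CLOSE,np.ones((5,5))))
    i=1+np.argmax(st[1:,4]);cc=big((l==i).astype(np.uint8));e=cv2.fitEllipse(cv2.convexHull(cc))
    print("rim",e,st[i]);P=plane("side",e[0],foot+.048);print("rim centre",P);return e,P
if __name__=="__main__":
    s=cv2.imread("pics/s3.png");foot=.0889
    e,P=dish(s,foot)
    # sleeve edges
    hsv=cv2.cvtColor(s,cv2.COLOR_BGR2HSV)
    for y in range(186,200,2):
        row=hsv[y,190:228]; b=np.where((row[:,0]<16)&(row[:,1]>100)&(row[:,2]<150))[0]+190
        print(y,b.min() if len(b) else 0,b.max() if len(b) else 0,end="; ")
    g=s.mean(2)
    print()
    for y in range(213,222,2):
        d=np.abs(g[y,200:216]-93); print(y,g[y,200:214].astype(int))
    T=np.array([.4438,.1315])
    print("exp sleeve bottom",proj("side",[*T,foot]),"sleeve mid",proj("side",[*T,foot+.015]),"rim",proj("side",[*T,foot+.048]))
    S=[.4438,.1329];print("exp spindle",proj("side",[*S,.03]),proj("side",[*S,.048]),"edge halfwidth",proj("side",[S[0]+.0095*.7719,S[1]-.0095*.6357,.03]))
E
python3 al.py
```

```text
rim ((205.95138549804688, 179.83189392089844), (16.63345718383789, 36.34337615966797), 84.98091125488281) [188 172  37  17 416]
rim centre [0.444  0.1324 0.1369]
186 0 0; 188 212 214; 190 200 214; 192 200 214; 194 200 214; 196 200 215; 198 201 213; 
213 [ 91  93  91  88 105 142 145 146 142 126 112  85  88  92]
215 [ 92  93  92  91  94  99 108 114 113 110  98  78  87  93]
217 [ 93  92  93  89  94  92 104 110 108 106  98  83  77  90]
219 [ 93  93  91  91  89  92 102 109 111 105 100  87  72  86]
221 [ 93  92  92  91  92  94 101 109 110 108 102  89  70  86]
exp sleeve bottom [207.6616 196.9196] sleeve mid [207.1815 191.7059] rim [206.0986 179.9818]
exp spindle [209.1884 216.5134] [208.6429 210.5708] edge halfwidth [212.8496 216.4992]
```

Run:
```python
from h import *
th=np.linspace(0,2*np.pi,361)
def ext(n,S,z):
    P=np.array([proj(n,[S[0]+.07*np.cos(a),S[1]+.07*np.sin(a),z]) for a in th]);return P.min(0),P.max(0)
S=(.4438,.1329)
s=cv2.imread("pics/s3.png");m=mask(s,(0,0,0),(180,110,118),(170,195,80,60))
n,l,st,c=cv2.connectedComponentsWithStats(m);i=1+np.argmax(st[1:,4]);print("side disc box",st[i])
g=s.mean(2).astype(int)
for y in(222,224,226,228):print(y,g[y,178:188],g[y,230:242])
x=210;print("top edge col",[ (x,g[202:214,x]) for x in(196,222)])
print("exp z.012",ext("side",S,.012),"z0",ext("side",S,0))
t=cv2.imread("pics/top0.png");g=t.mean(2).astype(int)
for y in(244,248,252):print(y,g[y,174:186],g[y,228:240])
for x in(203,207,211):print(x,g[216:226,x],g[270:282,x])
print("exp top",ext("top",S,.012),ext("top",S,0))
```

```text
side disc box [ 183  210   53   31 1271]
222 [174 177 175 173 164 101  88  89  91  92] [ 91  78  81  85  89  65  83 120 155 164 164 166]
224 [169 171 175 181 127  91  89  90  90  91] [ 91  91  92  94  85  60  87  97 122 156 163 160]
226 [174 172 170 175 116  89  90  91  90  91] [ 91  91  93  85  52  46  90  99  96  90 144 163]
228 [176 174 173 176 136  95  89  90  90  89] [ 94  85  63  39  37  80  95  98  95 148 163 160]
top edge col [(196, array([167, 170, 170, 169, 171, 174, 173, 172, 175, 158, 115,  87])), (222, array([171, 170, 168, 165, 165, 166, 168, 166, 129,  90,  92,  92]))]
exp z.012 (array([182.4686, 208.7256]), array([236.547 , 237.5345])) z0 (array([182.9656, 212.4493]), array([236.7605, 241.5192]))
244 [110 114 115 115 114 112  93  63  58  62  65  57] [ 66  59  62  62  58  49  61  74  74  75  76 100]
248 [109 106 102 102 101 103  74  59  57  61  62  64] [60 62 64 61 60 50 57 66 72 70 70 96]
252 [114 112 108 108 103 103  86  60  60  61  61  58] [60 59 65 63 62 47 58 71 66 71 69 91]
203 [104 109 110 103 101  83  59  62  58  59] [ 61  61  64  62  60 100 113 109 111 110 110 100]
207 [105 103 105 106  94  72  62  64  61  62] [ 60  57  57  59  62  86 106 112 110 113 107 101]
211 [106 104 106 101  85  58  57  64  64  64] [ 62  61  64  62  61 100 112 108 111 110 106 100]
exp top (array([179.4677, 220.3924]), array([234.1443, 275.2553])) (array([180.5488, 220.5559]), array([234.5636, 274.7505]))
```

>>> {"name": "send_rows", "arguments": {
  "commands": [
    {"dx": 0.0007, "dy": -0.0008, "dz": 0.003, "wx": 0, "wy": 0, "wz": 0, "claw": -1},
    {"dx": 0.0007, "dy": -0.0008, "dz": 0.006, "wx": 0, "wy": 0, "wz": 0, "claw": -1},
    {"dx": 0, "dy": 0, "dz": 0.009, "wx": 0, "wy": 0, "wz": 0, "claw": -1},
    {"dx": 0, "dy": 0, "dz": 0.009, "wx": 0, "wy": 0, "wz": 0, "claw": -1},
    {"dx": 0, "dy": 0, "dz": 0.006, "wx": 0, "wy": 0, "wz": 0, "claw": -1},
    {"dx": 0, "dy": 0, "dz": 0.003, "wx": 0, "wy": 0, "wz": 0, "claw": -1},
    {"dx": 0, "dy": 0, "dz": 0, "wx": 0, "wy": 0, "wz": 0, "claw": -1},
    {"dx": 0, "dy": 0, "dz": 0, "wx": 0, "wy": 0, "wz": 0, "claw": -1}
  ]
}}

```text
time_s: 14.15
eef_pos: [0.4432, 0.1337, 0.1611]
eef_rot: [[0.5, 0.866, 0.0], [0.866, -0.5, 0.0], [0.0, 0.0, -1.0]]
wrist_force: [1.1, 0.6, -1.3]
width: 0.0111
gripper_force: 25.0
```

Run:
```python
from h import *
s=optics.camera("side");t=optics.camera("top");o=r.get_obs();T=o["eef_pos"];print(T,o["wrist_force"],o["torque"])
cv2.imwrite("pics/s4.png",s);cv2.imwrite("pics/t4.png",t)
f=lambda im,x,y,w,h:cv2.resize(im[y:y+h,x:x+w],(400,400),interpolation=cv2.INTER_CUBIC)
cv2.imwrite("pics/c5.png",np.hstack([f(t,180,210,60,60),f(s,175,170,65,65)]))
foot=T[2]-.108
b=mask(s,(0,100,20),(18,255,150),(190,185,40,30));
for y in range(196,213):
    c=np.where(b[y])[0]; print(y,(c.min(),c.max(),(c.min()+c.max())/2) if len(c) else None,end=" ")
print("\nexp sleeve",proj("side",[T[0],T[1],foot]),proj("side",[T[0],T[1],foot+.015]))
```

```text
[0.4432 0.1337 0.1611] [-0.6193 -0.5847 -2.243 ] [-0.0218  0.1249  0.009 ]
196 (np.int64(205), np.int64(208), np.float64(206.5)) 197 (np.int64(208), np.int64(208), np.float64(208.0)) 198 (np.int64(208), np.int64(208), np.float64(208.0)) 199 (np.int64(208), np.int64(208), np.float64(208.0)) 200 (np.int64(208), np.int64(215), np.float64(211.5)) 201 (np.int64(208), np.int64(215), np.float64(211.5)) 202 (np.int64(200), np.int64(215), np.float64(207.5)) 203 (np.int64(200), np.int64(215), np.float64(207.5)) 204 (np.int64(200), np.int64(215), np.float64(207.5)) 205 (np.int64(200), np.int64(215), np.float64(207.5)) 206 (np.int64(201), np.int64(215), np.float64(208.0)) 207 (np.int64(201), np.int64(215), np.float64(208.0)) 208 (np.int64(201), np.int64(215), np.float64(208.0)) 209 (np.int64(201), np.int64(215), np.float64(208.0)) 210 (np.int64(201), np.int64(214), np.float64(207.5)) 211 (np.int64(203), np.int64(212), np.float64(207.5)) 212 (np.int64(206), np.int64(209), np.float64(207.5)) 
exp sleeve [208.1325 208.8146] [207.6657 203.7683]
```

View pics/c5.png

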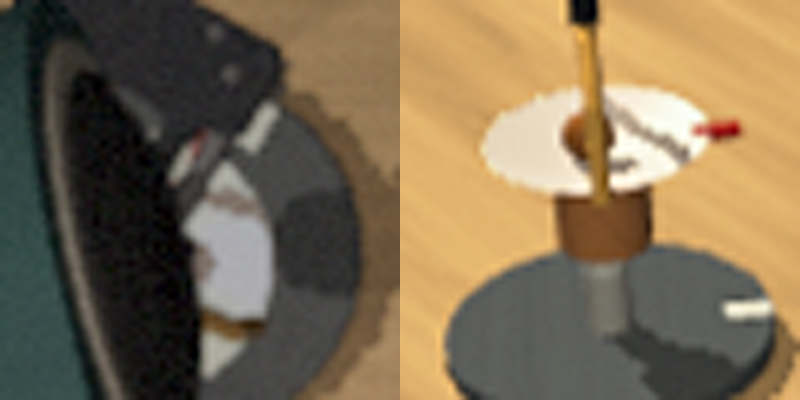

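The sleeve, at crop (603,228), sits right above the spindle at (606,295), about 0.5 px left. The ball is in the middle and the plate level. I'll refine the lateral offset from the pixel rows.

Run:
```python
from h import *
s=cv2.imread("pics/s4.png");g=s.mean(2).astype(int)
for y in range(213,225,1):print(y,g[y,200:218], s[y,203:214,2]-s[y,203:214,0].astype(int))
print("sleeve")
for y in(205,207,208):print(y,g[y,197:219])
for z in(.02,.03,.04):print(z,proj("side",[.4432,.1337,z]),proj("side",[.4432+.0073,.1337-.006,z]))
```

```text
213 [ 94  94  92  92 105 110 115 128 126 120 114  85  89  93  94  92  92  91] [-1  8 15 23 23 23 20 14  8  2  1]
214 [ 92  92  93  91 103 110 123 133 133 123 106  79  88  93  93  91  92  92] [ 1  6 13 15 14 15 14 13 10  3  2]
215 [ 93  95  93  91  95 101 110 116 117 110  99  80  88  93  94  92  93  91] [ 2  5 11 15 15 14 15 13 11  4  3]
216 [ 94  94  93  91  98  97 104 110 110 106  98  81  85  92  93  93  93  91] [ 2  4 11 14 15 15 14 12 11  4  2]
217 [ 93  94  93  91  93  95 104 109 110 107  99  84  79  90  92  93  92  91] [ 2  4  9 13 14 15 13 13 11  5  3]
218 [ 95  95  93  91  91  92 104 111 111 108 100  86  75  88  93  93  94  91] [ 3  3 11 14 15 14 13 12 11  7  2]
219 [ 94  93  94  92  92  93 103 108 112 108 101  89  73  88  93  93  92  91] [ 3  2 11 14 15 13 13 13 11  6  2]
220 [ 94  94  93  91  91  93 102 109 112 108 102  89  73  88  94  92  94  91] [ 5  2  8 13 14 13 12 13 12  6  4]
221 [ 94  94  94  92  93  95 102 108 110 108 103  91  69  88  94  94  93  92] [ 4  2  8 13 15 14 14 13 12  7  3]
222 [ 95  94  94  93  91  96 102 109 112 109 105  94  65  70  91  95  93  92] [ 2  0  7 13 16 13 14 14 12  5  2]
223 [ 94  94  93  93  92  94  98 108 111 112  98  84  64  55  70  76  89  93] [ 3  2  4 10 16 14 15 13 11  4  0]
224 [ 94  94  93  93  93  92  95 101  89  86  71  66  59  56  54  53  71  89] [3 1 2 5 8 9 9 5 4 1 2]
sleeve
205 [171 171 177 103  63  71  76  77  79  79  79  78  79  75  73  69  65  52
  50 150 171 167]
207 [172 171 174 120  74  70  75  77  79  79  81  79  76  74  74  69  65  55
  38 146 167 164]
208 [175 174 176 132  79  68  74  77  80  80  80  79  75  72  72  69  65  55
  57 154 171 167]
0.02 [209.1261 219.7283] [212.752  219.7121]
0.03 [208.8257 216.4671] [212.4674 216.4512]
0.04 [208.5223 213.1775] [212.18   213.1619]
```

>>> {"name": "send_rows", "arguments": {
  "commands": [
    {"dx": 0, "dy": -0.001, "dz": 0, "wx": 0, "wy": 0, "wz": 0, "claw": -1},
    {"dx": 0, "dy": 0, "dz": 0.002, "wx": 0, "wy": 0, "wz": 0, "claw": -1},
    {"dx": 0, "dy": 0, "dz": 0.003, "wx": 0, "wy": 0, "wz": 0, "claw": -1},
    {"dx": 0, "dy": 0, "dz": 0.003, "wx": 0, "wy": 0, "wz": 0, "claw": -1},
    {"dx": 0, "dy": 0, "dz": 0.003, "wx": 0, "wy": 0, "wz": 0, "claw": -1},
    {"dx": 0, "dy": 0, "dz": 0.002, "wx": 0, "wy": 0, "wz": 0, "claw": -1},
    {"dx": 0, "dy": 0, "dz": 0, "wx": 0, "wy": 0, "wz": 0, "claw": -1},
    {"dx": 0, "dy": 0, "dz": 0, "wx": 0, "wy": 0, "wz": 0, "claw": -1}
  ]
}}

```text
time_s: 15.25
eef_pos: [0.4423, 0.1342, 0.148]
eef_rot: [[0.5, 0.866, 0.0], [0.866, -0.5, 0.0], [0.0, 0.0, -1.0]]
wrist_force: [0.1, -0.6, -1.2]
width: 0.0113
gripper_force: 25.0
```

>>> {"name": "send_rows", "arguments": {
  "commands": [
    {"dx": 0, "dy": 0, "dz": 0.002, "wx": 0, "wy": 0, "wz": 0, "claw": -1},
    {"dx": 0, "dy": 0, "dz": 0.003, "wx": 0, "wy": 0, "wz": 0, "claw": -1},
    {"dx": 0, "dy": 0, "dz": 0.004, "wx": 0, "wy": 0, "wz": 0, "claw": -1},
    {"dx": 0, "dy": 0, "dz": 0.004, "wx": 0, "wy": 0, "wz": 0, "claw": -1},
    {"dx": 0, "dy": 0, "dz": 0.003, "wx": 0, "wy": 0, "wz": 0, "claw": -1},
    {"dx": 0, "dy": 0, "dz": 0.001, "wx": 0, "wy": 0, "wz": 0, "claw": -1},
    {"dx": 0, "dy": 0, "dz": 0, "wx": 0, "wy": 0, "wz": 0, "claw": -1},
    {"dx": 0, "dy": 0, "dz": 0, "wx": 0, "wy": 0, "wz": 0, "claw": -1}
  ]
}}

```text
time_s: 16.25
eef_pos: [0.4423, 0.1342, 0.131]
eef_rot: [[0.5, 0.866, 0.0], [0.866, -0.5, -0.0], [0.0, 0.0, -1.0]]
wrist_force: [-1.3, -1.0, -2.0]
width: 0.0115
gripper_force: 25.0
```

Run:
```python
from h import *
F=[];Q=[]
for i in range(8):
    s=optics.camera("side");o=r.get_obs();F.append(o["wrist_force"]);Q.append(o["torque"])
print(o["time_s"],o["eef_pos"],np.mean(F,0),np.std(F,0),np.mean(Q,0),np.std(Q,0))
```

```text
16.65 [0.4422 0.1342 0.1309] [-0.2148  0.2268 -1.7361] [0.9032 0.4439 0.4416] [-0.0738  0.1075 -0.0009] [0.0292 0.0227 0.027 ]
```

>>> {"name": "send_rows", "arguments": {
  "commands": [
    {"dx": 0, "dy": 0, "dz": 0.001, "wx": 0, "wy": 0, "wz": 0, "claw": -1},
    {"dx": 0, "dy": 0, "dz": 0.001, "wx": 0, "wy": 0, "wz": 0, "claw": -1},
    {"dx": 0, "dy": 0, "dz": 0.001, "wx": 0, "wy": 0, "wz": 0, "claw": -1},
    {"dx": 0, "dy": 0, "dz": 0.0005, "wx": 0, "wy": 0, "wz": 0, "claw": -1},
    {"dx": 0, "dy": 0, "dz": 0, "wx": 0, "wy": 0, "wz": 0, "claw": -1}
  ]
}}

```text
time_s: 17.27
eef_pos: [0.4422, 0.1342, 0.1273]
eef_rot: [[0.5, 0.866, -0.0], [0.866, -0.5, -0.0], [-0.0, -0.0, -1.0]]
wrist_force: [0.3, 0.2, -1.3]
width: 0.0111
gripper_force: 25.0
```

>>> {"name": "send_rows", "arguments": {
  "commands": [
    {"dx": 0, "dy": 0, "dz": 0.0005, "wx": 0, "wy": 0, "wz": 0, "claw": -1},
    {"dx": 0, "dy": 0, "dz": 0, "wx": 0, "wy": 0, "wz": 0, "claw": -1}
  ]
}}

```text
time_s: 17.52
eef_pos: [0.4422, 0.1342, 0.1268]
eef_rot: [[0.5, 0.866, -0.0], [0.866, -0.5, -0.0], [-0.0, -0.0, -1.0]]
wrist_force: [-0.0, 0.3, -1.6]
width: 0.0111
gripper_force: 25.0
```

>>> {"name": "send_rows", "arguments": {
  "commands": [
    {"dx": 0, "dy": 0, "dz": 0.0005, "wx": 0, "wy": 0, "wz": 0, "claw": -1},
    {"dx": 0, "dy": 0, "dz": 0, "wx": 0, "wy": 0, "wz": 0, "claw": -1}
  ]
}}

```text
time_s: 17.77
eef_pos: [0.4422, 0.1342, 0.1263]
eef_rot: [[0.5, 0.866, -0.0], [0.866, -0.5, -0.0], [-0.0, 0.0, -1.0]]
wrist_force: [0.0, 1.0, -0.5]
width: 0.0113
gripper_force: 25.0
```

>>> {"name": "send_rows", "arguments": {
  "commands": [
    {"dx": 0, "dy": 0, "dz": 0.0003, "wx": 0, "wy": 0, "wz": 0, "claw": -1},
    {"dx": 0, "dy": 0, "dz": 0, "wx": 0, "wy": 0, "wz": 0, "claw": -1}
  ]
}}

```text
time_s: 18.02
eef_pos: [0.4422, 0.1342, 0.126]
eef_rot: [[0.5, 0.866, -0.0], [0.866, -0.5, -0.0], [-0.0, -0.0, -1.0]]
wrist_force: [0.2, 0.6, -1.4]
width: 0.0113
gripper_force: 25.0
```

Run:
```python
from h import *
F=[];Q=[]
for i in range(5):
    s=optics.camera("side");o=r.get_obs();F.append(o["wrist_force"]);Q.append(o["torque"])
print(o["time_s"],o["eef_pos"],np.mean(F,0),np.std(F,0),np.mean(Q,0),np.std(Q,0))
```

```text
18.275 [0.4422 0.1342 0.1261] [ 0.0589  0.0578 -1.8357] [0.5028 0.4104 0.5544] [-0.0765  0.1058 -0.0094] [0.0301 0.0148 0.0273]
```

Still no contact, so I'll keep stepping down.

>>> {"name": "send_rows", "arguments": {
  "commands": [
    {"dx": 0, "dy": 0, "dz": 0.0004, "wx": 0, "wy": 0, "wz": 0, "claw": -1},
    {"dx": 0, "dy": 0, "dz": 0, "wx": 0, "wy": 0, "wz": 0, "claw": -1}
  ]
}}

```text
time_s: 18.52
eef_pos: [0.4423, 0.1342, 0.1257]
eef_rot: [[0.5, 0.866, 0.0], [0.866, -0.5, -0.0], [0.0, 0.0, -1.0]]
wrist_force: [0.2, 0.4, -1.0]
width: 0.0113
gripper_force: 25.0
```

>>> {"name": "send_rows", "arguments": {
  "commands": [
    {"dx": 0, "dy": 0, "dz": 0.0004, "wx": 0, "wy": 0, "wz": 0, "claw": -1},
    {"dx": 0, "dy": 0, "dz": 0, "wx": 0, "wy": 0, "wz": 0, "claw": -1}
  ]
}}

```text
time_s: 18.77
eef_pos: [0.4424, 0.1342, 0.1255]
eef_rot: [[0.5, 0.866, 0.0], [0.866, -0.5, 0.0], [0.0, 0.0, -1.0]]
wrist_force: [0.4, 0.1, 2.0]
width: 0.0111
gripper_force: 25.0
```

>>> {"name": "send_rows", "arguments": {
  "commands": [
    {"dx": 0, "dy": 0, "dz": 0.0004, "wx": 0, "wy": 0, "wz": 0, "claw": -1},
    {"dx": 0, "dy": 0, "dz": 0, "wx": 0, "wy": 0, "wz": 0, "claw": -1}
  ]
}}

```text
time_s: 19.02
eef_pos: [0.4425, 0.1342, 0.1254]
eef_rot: [[0.5, 0.866, 0.001], [0.866, -0.5, 0.0], [0.001, 0.001, -1.0]]
wrist_force: [-0.7, 0.7, 5.3]
width: 0.0114
gripper_force: 25.0
```

It is seated at TCP z 0.1255. I'll ease the push a little and check the pointer against the white mark.

>>> {"name": "send_rows", "arguments": {
  "commands": [
    {"dx": 0, "dy": 0, "dz": -0.0004, "wx": 0, "wy": 0, "wz": 0, "claw": -1},
    {"dx": 0, "dy": 0, "dz": 0, "wx": 0, "wy": 0, "wz": 0, "claw": -1}
  ]
}}

```text
time_s: 19.27
eef_pos: [0.4423, 0.1342, 0.1254]
eef_rot: [[0.5, 0.866, 0.0], [0.866, -0.5, 0.0], [0.0, 0.0, -1.0]]
wrist_force: [-0.5, -0.4, 4.4]
width: 0.0115
gripper_force: 25.0
```

Run:
```python
from h import *
s=optics.camera("side");t=optics.camera("top");o=r.get_obs();T=o["eef_pos"];print(T,o["wrist_force"])
cv2.imwrite("pics/s5.png",s);cv2.imwrite("pics/t5.png",t)
RED=lambda im,roi:mask(im,(0,150,60),(6,255,255),roi)|mask(im,(172,150,60),(180,255,255),roi)
p,a=cen(RED(s,(210,185,35,25)));P=plane("side",p,.065)
print("ptr",p,a,P)
for S in(T[:2],np.array([.4433,.1333])):
    d=P[:2]-S;print(np.linalg.norm(d),np.degrees(np.arctan2(d[1],d[0])))
    print("exp ptr 51mm @-30",proj("side",[S[0]+.051*.866,S[1]-.051*.5,.065]))
w,a=cen(mask(s,(0,0,190),(180,50,255),(222,212,20,12)));print("white",w,a,plane("side",w,.012))
f=lambda im,x,y,w,h:cv2.resize(im[y:y+h,x:x+w],(400,400),interpolation=cv2.INTER_CUBIC)
cv2.imwrite("pics/c6.png",np.hstack([f(t,180,210,60,60),f(s,175,180,65,65)]))
```

```text
[0.4423 0.1342 0.1254] [0.3565 0.2549 4.0784]
ptr [227.5 203. ] [225 202   6   3   8] [0.4873 0.1091 0.065 ]
0.0514955252586362 -29.16954861884778
exp ptr 51mm @-30 [227.3298 203.1588]
0.05018659065008827 -28.829509146642486
exp ptr 51mm @-30 [227.8488 203.1683]
white [231.  219.5] [228 219   7   2  14] [0.4946 0.1088 0.012 ]
```

View pics/c6.png

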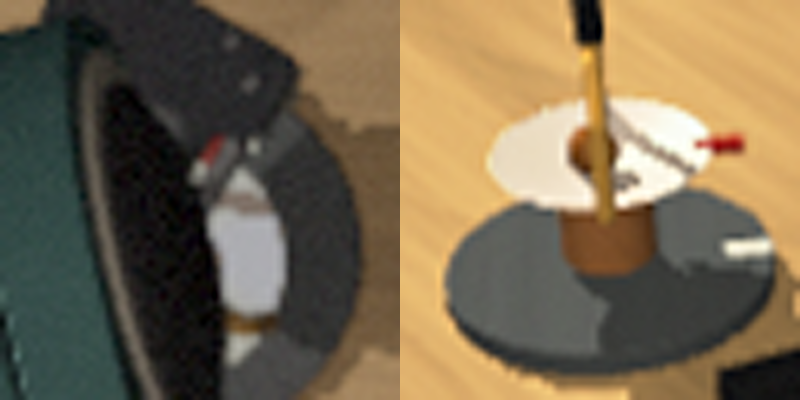

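The pointer is at the white mark (measured -29.2° against -30°), the sleeve is down and the ball is in the middle. Next I'll turn it a quarter turn anticlockwise.

>>> {"name": "send_rows", "arguments": {
  "commands": [
    {"dx": 0, "dy": 0, "dz": 0, "wx": 0, "wy": 0, "wz": -0.02, "claw": -1},
    {"dx": 0, "dy": 0, "dz": 0, "wx": 0, "wy": 0, "wz": -0.04, "claw": -1},
    {"dx": 0, "dy": 0, "dz": 0, "wx": 0, "wy": 0, "wz": -0.06, "claw": -1},
    {"dx": 0, "dy": 0, "dz": 0, "wx": 0, "wy": 0, "wz": -0.08, "claw": -1},
    {"dx": 0, "dy": 0, "dz": 0, "wx": 0, "wy": 0, "wz": -0.08, "claw": -1},
    {"dx": 0, "dy": 0, "dz": 0, "wx": 0, "wy": 0, "wz": -0.08, "claw": -1},
    {"dx": 0, "dy": 0, "dz": 0, "wx": 0, "wy": 0, "wz": -0.08, "claw": -1},
    {"dx": 0, "dy": 0, "dz": 0, "wx": 0, "wy": 0, "wz": -0.08, "claw": -1}
  ]
}}

```text
time_s: 20.38
eef_pos: [0.4423, 0.1342, 0.1254]
eef_rot: [[0.0, 1.0, 0.0], [1.0, -0.0, 0.0], [0.0, 0.0, -1.0]]
wrist_force: [-0.4, -0.2, 4.2]
width: 0.0113
gripper_force: 25.0
```

>>> {"name": "send_rows", "arguments": {
  "commands": [
    {"dx": 0, "dy": 0, "dz": 0, "wx": 0, "wy": 0, "wz": -0.08, "claw": -1},
    {"dx": 0, "dy": 0, "dz": 0, "wx": 0, "wy": 0, "wz": -0.08, "claw": -1},
    {"dx": 0, "dy": 0, "dz": 0, "wx": 0, "wy": 0, "wz": -0.08, "claw": -1},
    {"dx": 0, "dy": 0, "dz": 0, "wx": 0, "wy": 0, "wz": -0.08, "claw": -1},
    {"dx": 0, "dy": 0, "dz": 0, "wx": 0, "wy": 0, "wz": -0.08, "claw": -1},
    {"dx": 0, "dy": 0, "dz": 0, "wx": 0, "wy": 0, "wz": -0.08, "claw": -1},
    {"dx": 0, "dy": 0, "dz": 0, "wx": 0, "wy": 0, "wz": -0.08, "claw": -1},
    {"dx": 0, "dy": 0, "dz": 0, "wx": 0, "wy": 0, "wz": -0.08, "claw": -1}
  ]
}}

```text
time_s: 21.38
eef_pos: [0.4424, 0.1342, 0.1254]
eef_rot: [[-0.597, 0.802, 0.0], [0.802, 0.597, 0.0], [-0.0, 0.0, -1.0]]
wrist_force: [0.3, 0.6, 4.1]
width: 0.0113
gripper_force: 25.0
```

>>> {"name": "send_rows", "arguments": {
  "commands": [
    {"dx": 0, "dy": 0, "dz": 0, "wx": 0, "wy": 0, "wz": -0.08, "claw": -1},
    {"dx": 0, "dy": 0, "dz": 0, "wx": 0, "wy": 0, "wz": -0.08, "claw": -1},
    {"dx": 0, "dy": 0, "dz": 0, "wx": 0, "wy": 0, "wz": -0.06, "claw": -1},
    {"dx": 0, "dy": 0, "dz": 0, "wx": 0, "wy": 0, "wz": -0.04, "claw": -1},
    {"dx": 0, "dy": 0, "dz": 0, "wx": 0, "wy": 0, "wz": -0.03, "claw": -1},
    {"dx": 0, "dy": 0, "dz": 0, "wx": 0, "wy": 0, "wz": -0.02, "claw": -1},
    {"dx": 0, "dy": 0, "dz": 0, "wx": 0, "wy": 0, "wz": -0.02, "claw": -1},
    {"dx": 0, "dy": 0, "dz": 0, "wx": 0, "wy": 0, "wz": 0, "claw": -1}
  ]
}}

```text
time_s: 22.38
eef_pos: [0.4423, 0.1342, 0.1254]
eef_rot: [[-0.823, 0.568, 0.0], [0.568, 0.823, 0.0], [-0.0, 0.0, -1.0]]
wrist_force: [-0.6, -0.7, 5.8]
width: 0.0108
gripper_force: 25.0
```

>>> {"name": "send_rows", "arguments": {
  "commands": [
    {"dx": 0, "dy": 0, "dz": 0, "wx": 0, "wy": 0, "wz": -0.02, "claw": -1},
    {"dx": 0, "dy": 0, "dz": 0, "wx": 0, "wy": 0, "wz": -0.03, "claw": -1},
    {"dx": 0, "dy": 0, "dz": 0, "wx": 0, "wy": 0, "wz": -0.02, "claw": -1},
    {"dx": 0, "dy": 0, "dz": 0, "wx": 0, "wy": 0, "wz": -0.011, "claw": -1},
    {"dx": 0, "dy": 0, "dz": 0, "wx": 0, "wy": 0, "wz": 0, "claw": -1},
    {"dx": 0, "dy": 0, "dz": 0, "wx": 0, "wy": 0, "wz": 0, "claw": -1},
    {"dx": 0, "dy": 0, "dz": 0, "wx": 0, "wy": 0, "wz": 0, "claw": -1},
    {"dx": 0, "dy": 0, "dz": 0, "wx": 0, "wy": 0, "wz": 0, "claw": -1}
  ]
}}

```text
time_s: 23.38
eef_pos: [0.4423, 0.1342, 0.1254]
eef_rot: [[-0.866, 0.5, 0.0], [0.5, 0.866, 0.0], [-0.0, 0.0, -1.0]]
wrist_force: [0.3, 0.2, 4.9]
width: 0.0113
gripper_force: 25.0
```

Run:
```python
from h import *
s=optics.camera("side");t=optics.camera("top");o=r.get_obs();T=o["eef_pos"];print(T,o["wrist_force"],o["time_s"],o["eef_rot"])
cv2.imwrite("pics/s6.png",s);cv2.imwrite("pics/t6.png",t)
RED=lambda im,roi:mask(im,(0,150,60),(6,255,255),roi)|mask(im,(172,150,60),(180,255,255),roi)
for n,im,roi in(("side",s,(180,170,60,50)),("top",t,(170,205,70,60))):
    m=RED(im,roi)
    if m.any():
        p,a=cen(m);P=plane(n,p,.065);d=P[:2]-T[:2];print(n,p,a,P,np.linalg.norm(d),np.degrees(np.arctan2(d[1],d[0])))
print("exp",proj("side",[T[0]+.0255,T[1]+.0442,.065]),proj("top",[T[0]+.0255,T[1]+.0442,.065]))
f=lambda im,x,y,w,h:cv2.resize(im[y:y+h,x:x+w],(400,400),interpolation=cv2.INTER_CUBIC)
cv2.imwrite("pics/c7.png",np.hstack([f(t,160,200,80,80),f(s,175,180,65,65)]))
```

```text
[0.4423 0.1342 0.1254] [-0.4987  0.0605  5.2853] 23.475 [[-0.8663  0.4996  0.0003]
 [ 0.4996  0.8663  0.0001]
 [-0.0002  0.0002 -1.    ]]
side [206.5 195. ] [206 194   2   3   6] [0.4684 0.1805 0.065 ] 0.053113687433643725 60.556791610120925
exp [206.7146 195.3573] [184.4215 238.7924]
```

View pics/c7.png

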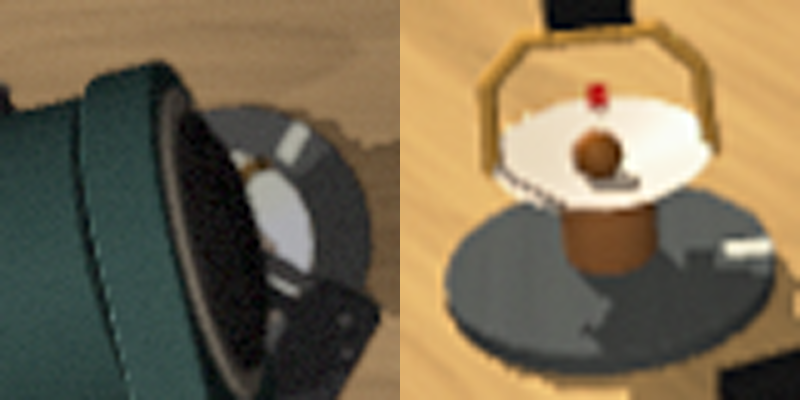

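The dish is down and level, and the ball is in the middle at crop (597,155). The pointer reads 60.6° against the yellow mark's 60.1°. Next I'll let it settle and hand in.

>>> {"name": "send_rows", "arguments": {
  "commands": [
    {"dx": 0, "dy": 0, "dz": 0, "wx": 0, "wy": 0, "wz": 0, "claw": -1},
    {"dx": 0, "dy": 0, "dz": 0, "wx": 0, "wy": 0, "wz": 0, "claw": -1},
    {"dx": 0, "dy": 0, "dz": 0, "wx": 0, "wy": 0, "wz": 0, "claw": -1},
    {"dx": 0, "dy": 0, "dz": 0, "wx": 0, "wy": 0, "wz": 0, "claw": -1},
    {"dx": 0, "dy": 0, "dz": 0, "wx": 0, "wy": 0, "wz": 0, "claw": -1},
    {"dx": 0, "dy": 0, "dz": 0, "wx": 0, "wy": 0, "wz": 0, "claw": -1},
    {"dx": 0, "dy": 0, "dz": 0, "wx": 0, "wy": 0, "wz": 0, "claw": -1},
    {"dx": 0, "dy": 0, "dz": 0, "wx": 0, "wy": 0, "wz": 0, "claw": -1}
  ]
}}

```text
time_s: 24.48
eef_pos: [0.4423, 0.1342, 0.1254]
eef_rot: [[-0.866, 0.5, 0.0], [0.5, 0.866, 0.0], [-0.0, 0.0, -1.0]]
wrist_force: [-0.0, 0.4, 4.9]
width: 0.0112
gripper_force: 25.0
```

```bash
python3 -c "
from station import r
print(r.hand_in())"
```

```text
the job is handed in; nothing more can be done
None
```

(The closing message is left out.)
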